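Hold the cake box in the pinning jig

TASK

Press the call button on the bench fully down and let it come back up, to call your colleague with the pin gun. Then pick up the long narrow wooden cake box, keep it level, set it flat on the bed of the pinning jig, lengthwise and centred, and push its end squarely against the sprung stop until the stop plate is about half way back in its travel (a steady push of about 8 newtons, never right to the end of the travel). Finish while still holding the box pressed there, and leave the other things on the bench where they are.

Things in the scene. Friction and masses are not known exactly. Their poses are not given: they have to be found in the camera images.
- cakebox: The closed wooden cake box to be held: a long narrow block 150 mm long (its x), 54 mm wide (its y), 64 mm tall (its z), 0.25 to 0.5 kg, standing on the bench. Origin at the centre of its underside. Both ends are alike.
- jig: The pinning jig, fixed to the bench: a flat dark steel bed 270 mm long (its x) and 110 mm wide (its y), its upper face 14 mm above the bench, open at the robot's end and along both sides. At its far end (+x, away from the robot) stands a fixed aluminium back block 50 mm tall, and in front of it the sprung stop plate. Origin at the centre of the bed's underside, on the bench; the box is pushed along +x, its long axis along x and centred on y = 0.
- stop_face (a point): The middle of the front face of the sprung stop plate: an upright aluminium plate 70 mm wide, 10 mm thick, whose edges lie 2 and 52 mm above the bed. This point is 60 mm from the jig's origin along the jig's +x with the stop at rest, and 27 mm above the bed; it moves with the plate.
- stop (a joint): How far the sprung stop plate has been pushed back along the jig's +x, in m: 0 at rest, 0.020 at the very end of its travel. Spring: 2.4 N at the start of the travel, plus 0.6 N per mm (8.4 N half way, 14.4 N at the end).
- callbox: The call box, fixed to the bench: a grey housing 80 x 100 mm (x, y), 40 mm tall, with one round push button on top, in its middle. Origin at the centre of its underside.
- call_top (a point): The middle of the button's upper face (button 36 mm across), about 62 mm above the bench when not pressed. It moves with the button, straight down.
- call (a joint): How far the call button is pressed, in m: 0 up, 0.006 fully down. A spring of 1.5 N at the start and 5 N fully down brings it back up.
- round_tin: Bystander: a round lidded metal tin, 83 mm across, 54 mm tall. Origin at the centre of its underside.
- tape_roll: Bystander: a roll of packing tape lying flat, 90 mm across, 48 mm tall. Origin at the centre of its underside.
- ring_cutter: Bystander: a thin steel pastry ring, 64 mm across, 35 mm tall. Origin at the centre of its underside.
- square_box: Bystander: a square wooden cake box, 130 x 130 x 55 mm (not the one to be pinned). Origin at the centre of its underside.
- bowl: Bystander: a steel bowl, 130 mm across, 60 mm tall. Origin at the centre of its underside.
- bottle: Bystander: a white plastic bottle, 64 mm across, 190 mm tall. Origin at the centre of its underside.
- scraper: Bystander: a steel dough scraper with a black grip, lying flat, about 90 x 120 mm. Origin at the centre of its underside.
Not all that is in view belongs to the job. Leave any green or red look-alike of the callbox alone. Leave any yellow look-alike of the cakebox alone.

How it is judged (in metres and radians):
On the way, in this order (a step that is already met when the one before it is completed fails the run):
1. the call button is pressed fully down (value of joint call above 0.005 m), for 0.05 s.
2. the call button is back up (value of joint call below 0.0015 m), for 0.1 s.
3. the box is held flat, square and centred on the jig's bed, pressing the stop plate about half way back (y of cakebox in the frame of jig between -0.015 and 0.015 m and z of cakebox in the frame of jig between 0.01 and 0.018 m and angle between the x axis of cakebox and the x axis of jig, either way round below 0.1 rad and angle between cakebox's own z axis and vertical below 0.06 rad and contact force between cakebox and stop between 4 and 13 N and value of joint stop between 0.005 and 0.015 m and contact force between the fingers and cakebox above 1 N), for 0.5 s.
At the end, for the whole second after the job is handed in: Box flat on the jig's bed (within 4 mm, tilt under 0.06 rad), within 15 mm of its centre line and 0.1 rad of its direction, pressing the stop with 4 to 13 N, stop 5 to 15 mm back; box and stop still; the fingers on the box; call button up (all of step 3 and linear speed of cakebox below 0.01 m/s and velocity of joint stop between -0.01 and 0.01 m/s and value of joint call below 0.0015 m); the arm keeps its last pose, push and grip.
It fails at once if the stop plate is pushed to the end of its travel (value of joint stop above 0.019 m).
It fails at once if the box is tipped over or held far from level (angle between cakebox's own z axis and vertical above 0.4 rad).
It fails at once if a bystander is disturbed (moved more than 25 mm) (distance of any of round_tin, tape_roll, ring_cutter, square_box, bowl, bottle, scraper from where it was at the start of the episode above 0.025 m).
It also fails if it takes over 61 s, if anything falls off the work surface, if the arm or the gripper's body presses on something with over 40 N, if the wrist force passes 120 N, or if a joint passes its speed limit or range.

ROBOT

A 6-joint arm with a two-finger parallel gripper is mounted at the origin on the work surface. World frame = base frame: x ahead of the robot, y to its left, z up, the work surface at z = 0. Lengths are in m, angles in degrees, forces in N, time in s.
With the tool pointing down it reaches from about 0.15 to 0.775 m from the base axis. Payload 6.1 kg.
Tool frame: the origin (TCP) lies midway between the tips of the shut fingers; the grasp point (between the pads) lies 19 mm behind it; z points along the fingers, x is the direction in which the jaws open and shut, and the axes are right-handed (so a half turn about z gives the same grasp; the last joint's range is limited). The gripper opens to 85 mm and grips with 20 to 120 N. Pads are 22 mm wide; open, the fingers measure 114 mm over their backs; the gripper's body (76 mm by 85 mm) begins 54 mm behind the grasp point. The pads swing forward as they close: fully open they stand 13 mm farther back than shut.
Start: joints at [-76.891, 7.208, -2.269, 80.523, 0, 90], TCP at [0.119, -0.511, 0.231] pointing down, gripper open.
Joint ranges: [-155.77, 155.77], [-54.66, 111.73], [-72.52, 77.12], [-102.08, 115.82], [-83.92, 84.16], [-180, 180]. Speed limits (degrees/s): [136.94, 136.94, 172.46, 180, 180, 180].

INTERFACE

Orientations are given as [roll, pitch, yaw] about the fixed x, y, z axes, in that order (R = Rz(yaw) Ry(pitch) Rx(roll)).
In Python, from workcell import env, read_camera, camera_info, job gives the robot as it stands.
- The arm moves only by the tool carry_out, never from a script. Its argument "series" is a list that holds one entry, the list of rows, each a list of 7 numbers: the gripper command: -1 is shut, 1 is fully open, values between are in proportion, then the shift along the tool's x, y, z in cm, then the turn, a rotation vector about the tool's x, y, z in rad. A call has 1 to 5 rows; each row is the pose to reach, as a shift and turn from the pose commanded when the call began, along the tool's axes at that moment; what a row does not reach only later rows make up. A row lasts 1/10 s, in which the tool goes at most 50 mm and 8.59 degrees, less where a joint would pass 70% of its speed; a pose out of reach is approached as far as the arm can. A call with a gripper value outside its range is refused whole. The fingers move at their own pace and stop on an object; "squeeze" is the grip in N (left out, the last holds). Time passes only in rows, so rows that repeat a pose let the fingers close. It gives the time, the measured TCP pose, the force and the opening at its end, in the units of the state.
- env.get_obs(): the state, without advancing time (a new reading comes with each control period).
- read_camera(name): name is "scene" or "top"; returns the picture (420x560x3 uint8, blue, green, red); there is no depth.
- camera_info(name): a dict with "mtx" (3x3 intrinsics, pixels), "origin" and "attitude" of the camera in the world. Camera axes: x right, y up, looking along -z (the intrinsics and any distortion apply to the point x, -y, -z); pixel columns grow to the right and rows downward; lengths in m; the calibration is good to about 2 mm. A picture is of the moment at which its call begins. camera_info takes no time and is no camera call.
- job.close_job(): hands the job in, once; it reports no verdict.
The state is a dict: "time": time; "q": joint angles; "qd": joint speeds; "tau": joint torques, N m; "position": TCP position; "tcp_rot": TCP orientation; "wrist_force": force on the tool from outside, world axes, zero at the start; "torque": the same for the moment, N m; "finger_gap": opening from 0.0 (shut) to 1.0 (fully open).
Only numpy, scipy, OpenCV 4.12 (cv2) and the standard library are available. Lean on these libraries where they do the work, as an engineer would, in place of code of your own. Each camera call takes 0.05 s, during which the arm holds its last target.

## Working session

There is one attempt and no reset: what is moved stays moved. The work goes in short steps, Python scripts to look and compute and a tool call to move; the robot and the scene stay as the last step left them, time stands still between calls to the robot, and variables do not carry over. Pictures are saved under pics/ and viewed, and the job is handed in when it is done.

Besides the shell and the picture viewer there is one more tool, called after "Request:" as name(argument=value, ...) on one line, values as JSON. carry_out: Moves the arm, as the interface text tells. Its arguments: {"type":"object","properties":{"series":{"type":"array"},"squeeze":{"type":"number"}},"required":["series"]}

```bash
ls; mkdir -p pics
python3 - <<'E'
from workcell import env, read_camera, camera_info, job
import cv2
for n in("scene","top"):
    im=read_camera(n); cv2.imwrite(f"pics/{n}0.png",im); print(camera_info(n))
print(env.get_obs())
E
```

```text
pics
{'mtx': array([[430.63861454,   0.        , 282.82319489],
       [  0.        , 430.63861454, 210.82609241],
       [  0.        ,   0.        ,   1.        ]]), 'origin': array([ 1.15096314, -0.45274256,  0.90739725]), 'attitude': array([44.28890783,  0.83824584, 57.33600458])}
{'mtx': array([[384.85918656,   0.        , 279.07736041],
       [  0.        , 384.85918656, 206.9780276 ],
       [  0.        ,   0.        ,   1.        ]]), 'origin': array([ 0.22133742, -0.01222635,  1.34043017]), 'attitude': array([ 10.45485236,   1.14588335, -90.89453558])}
{'time': 0.1, 'q': array([-7.68942355e+01,  7.23734928e+00, -2.31865527e+00,  8.05233318e+01,
        1.40317765e-03,  8.99997543e+01]), 'qd': array([-0.00517928, -0.1561447 ,  0.21275041, -0.0417998 , -0.02718411,
       -0.05574175]), 'tau': array([ 9.31504474e-04, -4.36906993e+01,  3.53603661e+01,  1.36912434e-02,
        5.14725355e-05,  7.28555989e-07]), 'position': array([ 0.11897082, -0.51098184,  0.23062627]), 'tcp_rot': array([-1.79998596e+02,  7.93363388e-02, -7.68939898e+01]), 'wrist_force': array([ 0.0546862 , -0.15336441, -0.20135827]), 'torque': array([-4.28630668e-05, -1.51474220e-02,  6.33707177e-02]), 'finger_gap': 0.9968314685578618}
```

View pics/scene0.png

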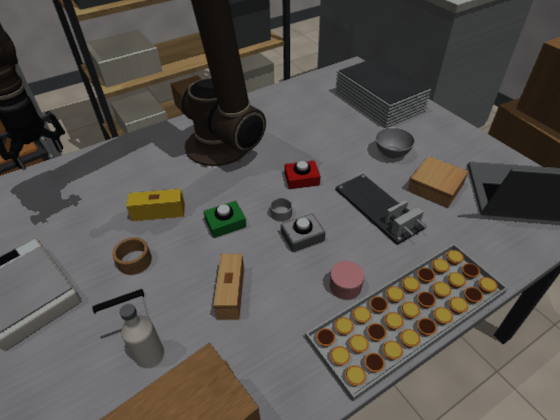

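View pics/top0.png

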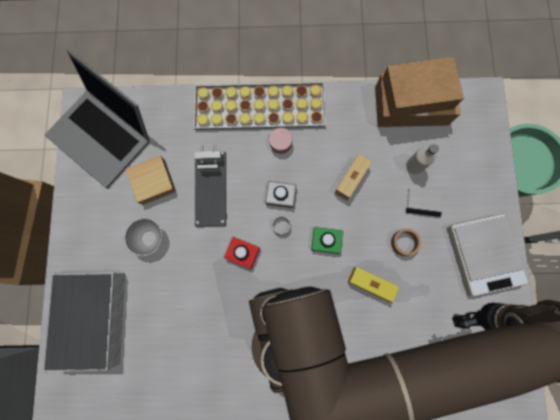

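Candidates in the top view:
- Call box: grey (281,194), red (242,253) and green (328,240). I choose the grey one.
- Cake box: long wooden (353,177), yellow (374,285) and square wooden (150,180). I choose the long wooden one.
- Jig: dark bed at (210,190).

Next I check these in close crops.

```bash
cat > h.py <<'E'
import numpy as np, cv2
from scipy.spatial.transform import Rotation as R
from workcell import env, read_camera, camera_info, job
def cam(n):
    c=camera_info(n); return c['mtx'],np.array(c['origin']),R.from_euler('xyz',c['attitude'],degrees=True).as_matrix()
def px2w(n,u,v,z):
    K,o,A=cam(n); d=A@(np.array([1,-1,-1])*(np.linalg.inv(K)@[u,v,1])); return o+d*(z-o[2])/d[2]
def w2px(n,p):
    K,o,A=cam(n); q=K@(np.array([1,-1,-1])*(A.T@(np.asarray(p,float)-o))); return q[:2]/q[2]
def crop(n,x0,y0,w,h,s,f,src=None):
    im=read_camera(n) if src is None else cv2.imread(src)
    c=cv2.resize(im[y0:y0+h,x0:x0+w],None,fx=s,fy=s,interpolation=cv2.INTER_CUBIC)
    st=10
    for x in range((x0//st+1)*st,x0+w,st):
        cv2.line(c,((x-x0)*s,0),((x-x0)*s,6 if x%50 else 14),(0,255,255),1)
        if x%20==0: cv2.putText(c,str(x),((x-x0)*s-10,24),0,.35,(0,255,255),1)
    for y in range((y0//st+1)*st,y0+h,st):
        cv2.line(c,(0,(y-y0)*s),(6,(y-y0)*s),(0,255,255),1)
        if y%20==0: cv2.putText(c,str(y),(8,(y-y0)*s+4),0,.35,(0,255,255),1)
    cv2.imwrite(f,c)
E
python3 - <<'E'
from h import *
crop("top",180,130,200,120,4,"pics/t1.png","pics/top0.png")
crop("scene",200,150,240,180,3,"pics/s1.png","pics/scene0.png")
E
```

```text
(no output)
```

View pics/t1.png

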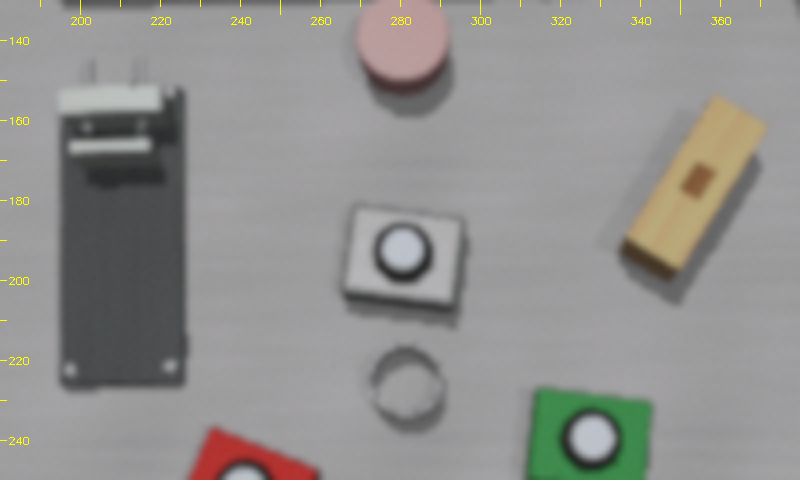

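View pics/s1.png

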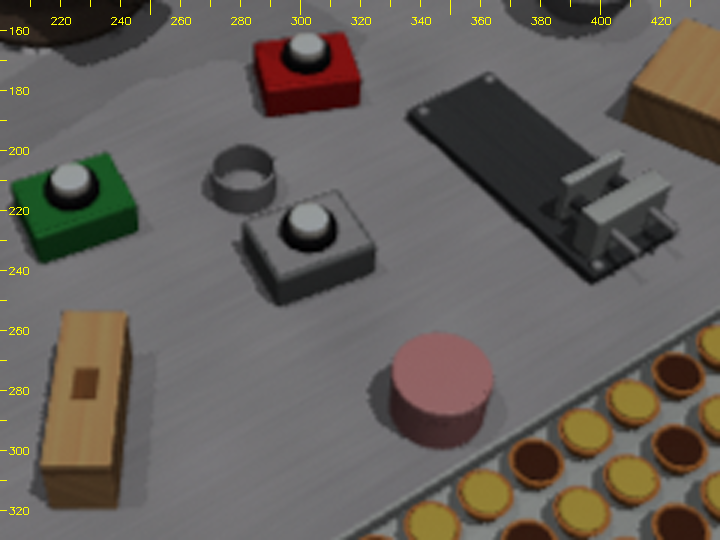

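Run:
```python
from h import *
np.set_printoptions(precision=4,suppress=True)
T=lambda x,y:(180+x/4,130+y/4); S=lambda x,y:(200+x/3,150+y/3)
print("button",px2w("top",*T(403,251),.062),px2w("scene",*S(308,222),.062))
for n,f,L in (("top",T,[(715,95),(768,127),(676,268),(625,238)]),("scene",S,[(62,311),(128,311),(120,465),(42,465)])):
    P=np.array([px2w(n,*f(*p),.064) for p in L]); print("box",n,P[:,:2].tolist(),P.mean(0))
    r=cv2.minAreaRect((P[:,:2]*1000).astype(np.float32)); print(r)
for n,f,L in (("top",T,[(62,386),(185,385),(185,92)]),("scene",S,[(407,117),(490,72),(676,234),(593,280)])):
    P=np.array([px2w(n,*f(*p),.014) for p in L]); print("jig",n,P[:,:2].tolist())
# ring, bottle, callbox corners
P=np.array([px2w("top",*T(*p),.04) for p in [(355,205),(466,219),(452,303),(345,290)]]);print("callbox",P[:,:2].tolist(),P.mean(0))
print("ring",px2w("top",*T(408,385),.03),"tin",px2w("top",*T(403,38),.054),"bottle",px2w("top",432,149,.19),px2w("top",420,165,0))
```

```text
button [0.5068 0.0032 0.062 ] [ 0.5203 -0.0004  0.062 ]
box top [[0.6385223064517865, -0.2679044330730411], [0.6089020077472667, -0.31164781808472086], [0.4869880961065054, -0.22704163672410685], [0.5138125586636081, -0.18521946205497922]] [ 0.5621 -0.248   0.064 ]
((561.7659912109375, -247.83006286621094), (52.82847595214844, 149.6234893798828), 55.89659881591797)
box scene [[0.491852962574684, -0.22951631117481355], [0.522145203137036, -0.18345911957024474], [0.6484337556674622, -0.26014935726837407], [0.6161934529920766, -0.309442468679282]] [ 0.5697 -0.2456  0.064 ]
((570.1433715820312, -244.8328094482422), (58.89847183227539, 148.27980041503906), 57.26706314086914)
jig top [[0.4029200217016671, 0.3030996073829232], [0.40183285013137915, 0.19554490035524408], [0.6682751632633135, 0.19803958921494386]]
jig scene [[0.4207765679475739, 0.1907729500814323], [0.41367486462465985, 0.30560620278147715], [0.6841163656935718, 0.3003085120625751], [0.683063517033109, 0.19816560428012248]]
callbox [[0.5534917519103202, 0.04456880144799817], [0.5389907845236983, -0.0516563497766048], [0.4650898597563891, -0.037874167065208304], [0.4782683644098199, 0.053999491975354835]] [0.509  0.0023 0.04  ]
ring [0.3961 0.0012 0.03  ] tin [0.7    0.0002 0.054 ] bottle [ 0.6077 -0.4697  0.19  ] [ 0.6125 -0.4973  0.    ]
```

```bash
cat >> h.py <<'E'
def plan(target,yaw,prev=None):
    """tool-frame shift (cm) and rotvec to a pointing-down target, from measured pose"""
    o=env.get_obs(); Rc=R.from_euler('xyz',o['tcp_rot'],degrees=True)
    d=Rc.inv().apply(np.asarray(target)-o['position'])*100
    w=(Rc.inv()*R.from_euler('xyz',[180,0,yaw],degrees=True)).as_rotvec()
    n=max(np.linalg.norm(d)/5,np.degrees(np.linalg.norm(w))/8.59)
    print("t",o['time'],"shift cm",d.round(2),"rot",w.round(4),"rows",round(n,1))
E
python3 - <<'E'
from h import *
plan([.5,0,.14],-10)
print(w2px("scene",[0,0,0]),w2px("top",[0,0,0]))
E
```

```text
t 0.1 shift cm [-41.11 -48.7    9.12] rot [-8.0000e-04  1.2000e-03 -1.1675e+00] rows 12.9
[217.69122552 144.03923406] [284.50995763 345.82897086]
```

Request:
carry_out(series=[[[-1, -3, -3.5, 0.4, 0, 0, -0.1], [-1, -6, -7, 0.8, 0, 0, -0.2], [-1, -9, -10.5, 1.2, 0, 0, -0.3], [-1, -12, -14, 1.6, 0, 0, -0.4], [-1, -15, -17.5, 2, 0, 0, -0.5]]], squeeze=80)

```text
time: 0.6
position: [0.256, -0.3238, 0.2108]
tcp_rot: [-180.0, 0.0, -48.1]
wrist_force: [0.7, 0.1, 0.1]
finger_gap: 0.143
```

Run:
```python
from h import *
plan([.5,0,.14],-10); print(env.get_obs()['q'])
```

```text
t 0.6 shift cm [ -7.77 -39.8    7.09] rot [-3.000e-04  3.000e-04 -6.641e-01] rows 8.2
[-5.16831964e+01 -4.87017196e+00 -1.71898855e+01  7.76998465e+01
  7.24322916e-03  8.63685032e+01]
```

Request:
carry_out(series=[[[-1, -1, -4.5, 0.8, 0, 0, -0.08], [-1, -2, -9, 1.6, 0, 0, -0.16], [-1, -3, -13.5, 2.4, 0, 0, -0.24], [-1, -4, -18, 3.2, 0, 0, -0.32], [-1, -5, -22.5, 4, 0, 0, -0.4]]])

```text
time: 1.1
position: [0.3906, -0.1365, 0.1709]
tcp_rot: [180.0, -0.0, -25.1]
wrist_force: [1.6, -0.6, 0.3]
finger_gap: -0.003
```

Run:
```python
from h import *
plan([.5,0,.12],-10)
```

```text
t 1.1 shift cm [  4.11 -17.01   5.09] rot [ 1.000e-04 -1.000e-04 -2.641e-01] rows 3.6
```

Request:
carry_out(series=[[[-1, 1, -4.2, 1.2, 0, 0, -0.06], [-1, 2, -8.5, 2.5, 0, 0, -0.12], [-1, 3, -12.7, 3.8, 0, 0, -0.18], [-1, 4.1, -17, 5.1, 0, 0, -0.26], [-1, 4.1, -17, 5.1, 0, 0, -0.26]]])

```text
time: 1.6
position: [0.5013, 0.0013, 0.1178]
tcp_rot: [-180.0, 0.1, -10.1]
wrist_force: [-0.5, -0.5, -0.6]
finger_gap: 0.001
```

Run:
```python
from h import *
a=read_camera("top");b=read_camera("scene")
cv2.imwrite("pics/top2.png",a);cv2.imwrite("pics/scene2.png",b)
p=env.get_obs()['position'];print(p,w2px("top",p),w2px("scene",p))
crop("top",240,150,100,75,8,"pics/t2.png","pics/top2.png")
crop("scene",250,150,120,90,6,"pics/s2.png","pics/scene2.png")
```

```text
[ 0.49941964 -0.00143701  0.11925567] [281.93594175 191.08988421] [298.17378574 204.27243961]
```

View pics/t2.png

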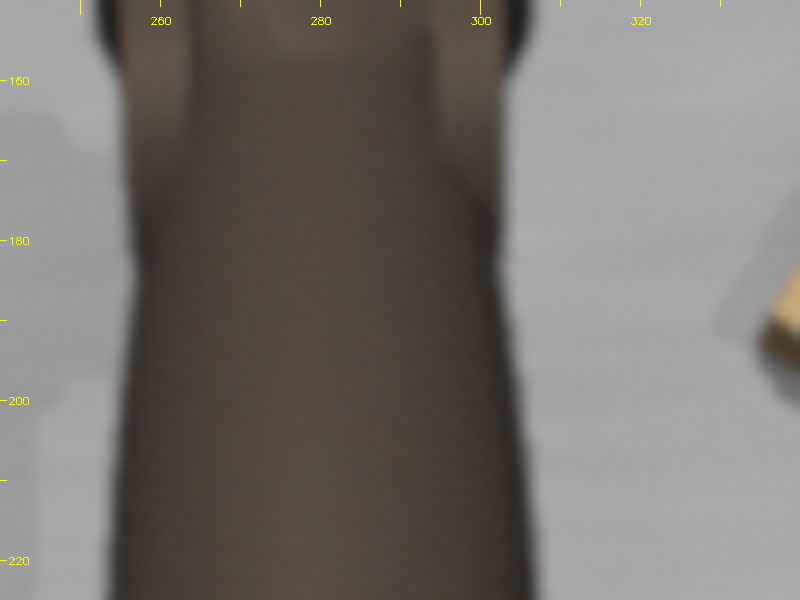

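View pics/s2.png

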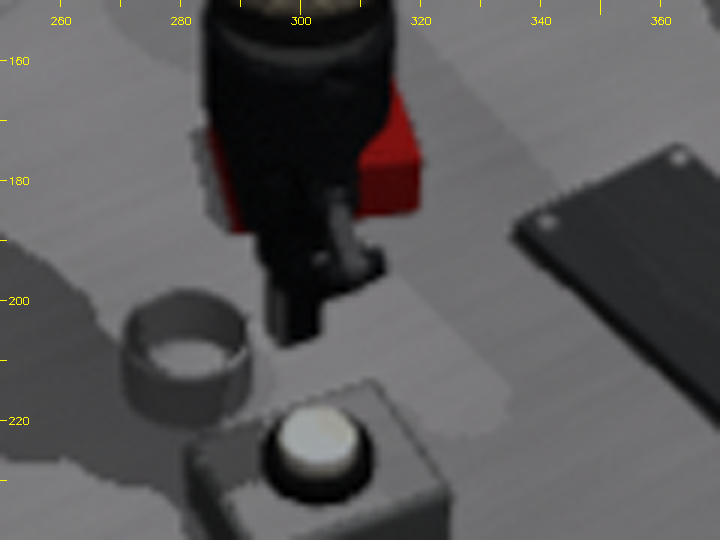

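Run:
```python
from h import *
print(px2w("scene",303,222.5,.062),px2w("scene",303,222.5,.058))
plan([.514,.001,.075],-10)
```

```text
[0.51633769 0.00341361 0.062     ] [0.51333496 0.00557191 0.058     ]
t 1.7 shift cm [ 1.4  -0.5   4.42] rot [ 0.0007  0.0024 -0.0057] rows 0.9
```

Request:
carry_out(series=[[[-1, 0.7, -0.3, 2, 0, 0, 0], [-1, 1.3, -0.5, 4.2, 0, 0, 0], [-1, 1.3, -0.5, 4.2, 0, 0, 0]]])

```text
time: 2.0
position: [0.5116, -0.0007, 0.0762]
tcp_rot: [179.9, 0.2, -10.5]
wrist_force: [-0.5, -0.5, -0.2]
finger_gap: 0.004
```

Run:
```python
from h import *
b=read_camera("scene"); cv2.imwrite("pics/scene3.png",b)
crop("scene",250,150,120,90,6,"pics/s3.png","pics/scene3.png")
p=env.get_obs()['position'];print(p,w2px("scene",p))
```

```text
[ 0.51197986 -0.00066258  0.0776973 ] [300.90742612 218.08697264]
```

View pics/s3.png

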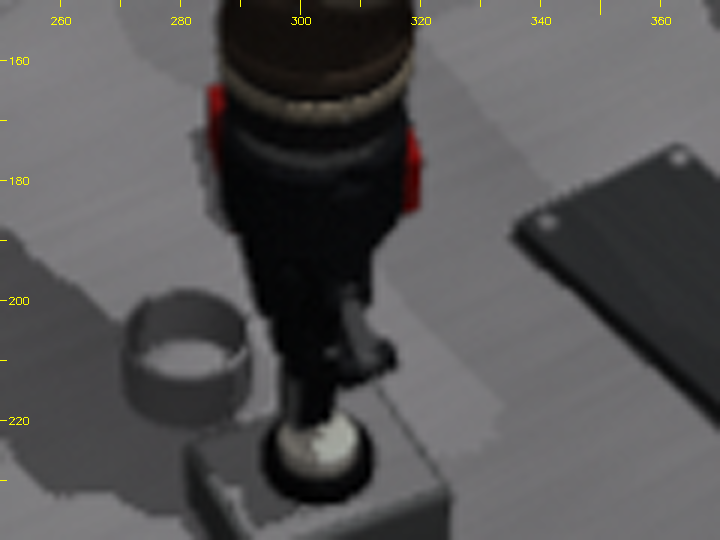

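Request:
carry_out(series=[[[-1, 0.1, -0.4, 1, 0, 0, 0], [-1, 0.1, -0.4, 1.4, 0, 0, 0], [-1, 0.1, -0.4, 1.7, 0, 0, 0], [-1, 0.1, -0.4, 1.9, 0, 0, 0], [-1, 0.1, -0.4, 2.1, 0, 0, 0]]])

```text
time: 2.55
position: [0.5152, 0.004, 0.0577]
tcp_rot: [180.0, -0.0, -10.4]
wrist_force: [-2.2, -1.1, 4.9]
finger_gap: -0.002
```

Request:
carry_out(series=[[[-1, 0, 0, 0.1, 0, 0, 0], [-1, 0, 0, 0.2, 0, 0, 0], [-1, 0, 0, 0.3, 0, 0, 0], [-1, 0, 0, 0.3, 0, 0, 0]]])

```text
time: 2.95
position: [0.5153, 0.0039, 0.0559]
tcp_rot: [180.0, -0.1, -10.4]
wrist_force: [-5.5, -1.4, 14.9]
finger_gap: 0.0
```

The button is at its end stop: 14.9 N at z=0.056, which is 6 mm down. I lift off now.

Request:
carry_out(series=[[[-1, 0, 0, -1, 0, 0, 0], [-1, 0, 0, -3, 0, 0, 0], [-1, 0, 0, -6, 0, 0, -0.1], [1, 0, 0, -9, 0, 0, -0.2], [1, 0, 0, -9, 0, 0, -0.3]]])

```text
time: 3.45
position: [0.5176, 0.0042, 0.1486]
tcp_rot: [180.0, -0.4, 7.0]
wrist_force: [0.2, -0.4, 0.6]
finger_gap: 0.33
```

Run:
```python
from h import *
b=read_camera("scene"); cv2.imwrite("pics/scene4.png",b)
crop("scene",200,180,160,120,5,"pics/s4.png","pics/scene4.png")
b=read_camera("top"); cv2.imwrite("pics/top4.png",b)
crop("top",300,130,100,75,8,"pics/t4.png","pics/top4.png")
plan([.568,-.247,.16],56)
```

```text
t 3.55 shift cm [ 2.2  25.56 -1.47] rot [ 0.0009 -0.002  -0.8591] rows 5.7
```

View pics/s4.png

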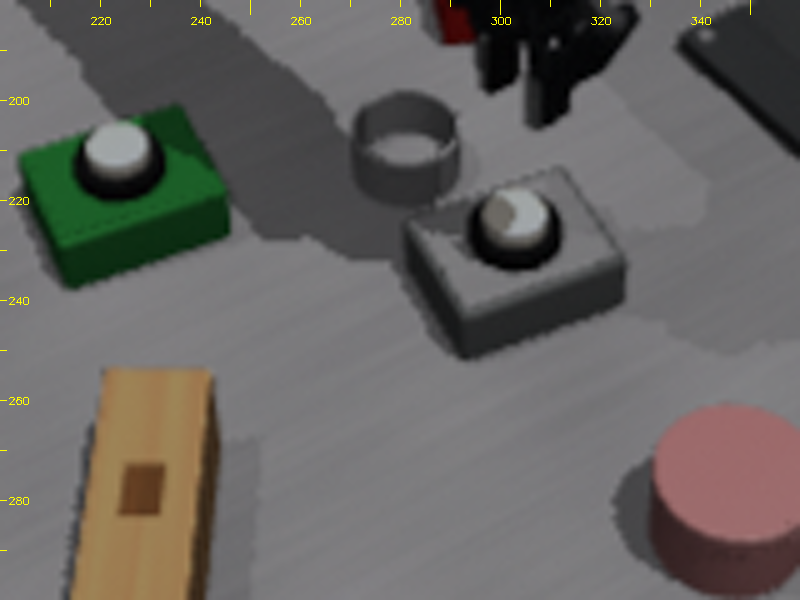

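View pics/t4.png

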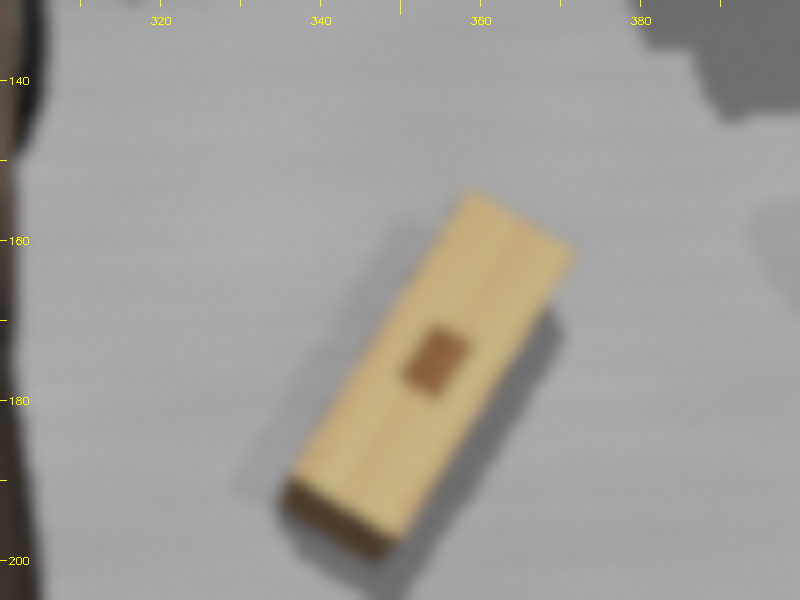

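Request:
carry_out(series=[[[1, 0.4, 4.4, 0, 0, 0, -0.14], [1, 0.8, 8.8, 0, 0, 0, -0.28], [1, 1.2, 13.2, 0, 0, 0, -0.42], [1, 1.6, 17.6, 0, 0, 0, -0.56], [1, 2, 22, 0, 0, 0, -0.7]]])

```text
time: 4.05
position: [0.5607, -0.2136, 0.1432]
tcp_rot: [-179.9, 0.0, 47.0]
wrist_force: [1.2, 0.6, 0.5]
finger_gap: 0.997
```

Run:
```python
from h import *
plan([.567,-.247,.10],56.5)
```

```text
t 4.05 shift cm [-2.02  2.74  4.31] rot [-0.0015  0.0002 -0.165 ] rows 1.1
```

Request:
carry_out(series=[[[1, -1, 1.4, 1, 0, 0, -0.08], [1, -2, 2.7, 3, 0, 0, -0.165], [1, -2, 2.7, 4.3, 0, 0, -0.165], [1, -2, 2.7, 4.3, 0, 0, -0.165]]])

```text
time: 4.45
position: [0.5652, -0.2443, 0.098]
tcp_rot: [-179.7, 0.0, 56.1]
wrist_force: [-0.4, 0.6, -0.5]
finger_gap: 0.997
```

Run:
```python
from h import *
b=read_camera("scene"); cv2.imwrite("pics/scene5.png",b)
crop("scene",160,200,160,120,5,"pics/s5.png","pics/scene5.png")
p=env.get_obs()['position'];print(p,env.get_obs()['tcp_rot'],w2px("scene",p))
```

```text
[ 0.56584062 -0.24409506  0.09959188] [-1.79784597e+02  1.79984024e-02  5.61925174e+01] [227.69001043 267.64062843]
```

View pics/s5.png

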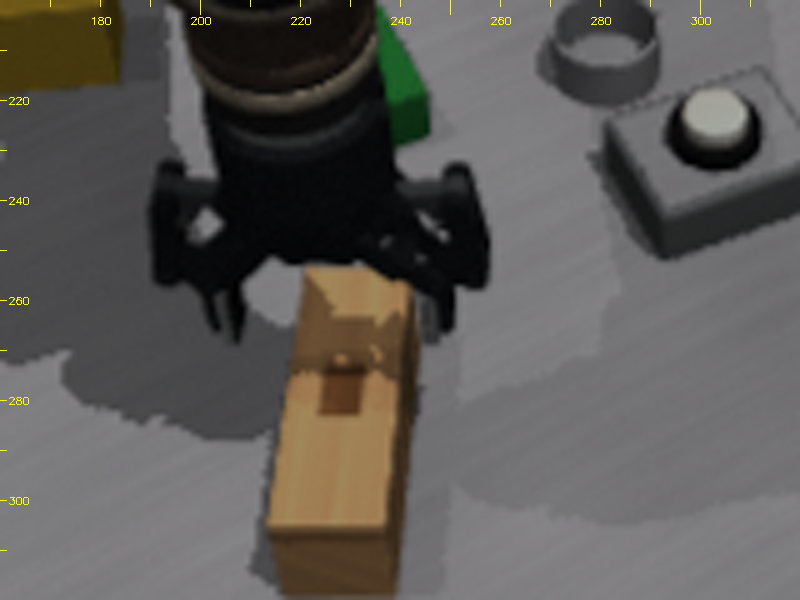

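Run:
```python
from h import *
print(w2px("scene",[.566,-.244,.064]),px2w("scene",228.3,278.3,.064),px2w("top",354.6,175.3,.064))
plan([.562,-.243,.018],57)
```

```text
[229.34128619 276.67311294] [ 0.5688231  -0.24827334  0.064     ] [ 0.56219262 -0.24974094  0.064     ]
t 4.5 shift cm [-0.12 -0.35  8.16] rot [-0.0038  0.0003 -0.0141] rows 1.6
```

Request:
carry_out(series=[[[1, -0.3, 0.3, 2.5, 0, 0, 0], [1, -0.3, 0.3, 5, 0, 0, 0], [1, -0.3, 0.3, 7, 0, 0, 0], [1, -0.3, 0.3, 8, 0, 0, 0], [1, -0.3, 0.3, 8.1, 0, 0, 0]]])

```text
time: 5.0
position: [0.5674, -0.2482, 0.0197]
tcp_rot: [-179.9, 0.0, 56.3]
wrist_force: [0.4, 0.4, 0.3]
finger_gap: 1.0
```

Run:
```python
from h import *
b=read_camera("scene"); cv2.imwrite("pics/scene6.png",b)
crop("scene",160,200,160,120,5,"pics/s6.png","pics/scene6.png")
```

```text
(no output)
```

View pics/s6.png

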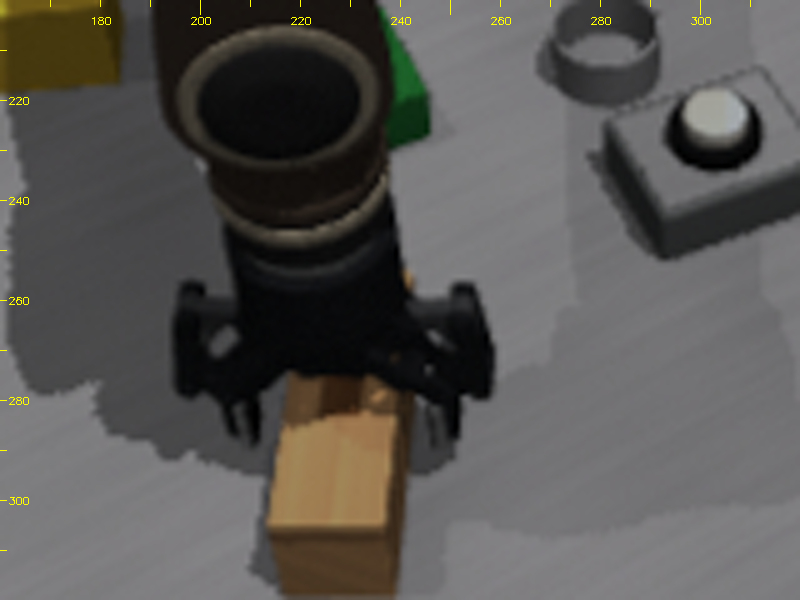

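Jaws straddle the box with clearance either side. I close them.

Request:
carry_out(series=[[[0.3, 0, 0, 0, 0, 0, 0], [0, 0, 0, 0, 0, 0, 0], [-0.5, 0, 0, 0, 0, 0, 0], [-1, 0, 0, 0, 0, 0, 0], [-1, 0, 0, 0, 0, 0, 0]]], squeeze=70)

```text
time: 5.55
position: [0.5689, -0.2496, 0.0219]
tcp_rot: [179.8, -0.0, 56.3]
wrist_force: [-1.1, 1.8, 6.0]
finger_gap: 0.626
```

Request:
carry_out(series=[[[-1, 0, 0, 0, 0, 0, 0], [-1, 0, 0, 0, 0, 0, 0], [-1, 0, 0, -0.5, 0, 0, 0], [-1, 0, 0, -2, 0, 0, 0], [-1, 0, 0, -4, 0, 0, 0]]])

```text
time: 6.05
position: [0.5664, -0.2488, 0.0592]
tcp_rot: [-179.8, 0.0, 56.3]
wrist_force: [0.4, 1.0, -2.3]
finger_gap: 0.623
```

Request:
carry_out(series=[[[-1, 0, 0, -2.5, 0, 0, 0], [-1, 0, 0, -5, 0, 0, 0], [-1, 0, 0, -7, 0, 0, 0], [-1, 0, 0, -8, 0, 0, 0], [-1, 0, 0, -8, 0, 0, 0]]])

```text
time: 6.55
position: [0.5683, -0.2496, 0.1415]
tcp_rot: [179.9, -0.0, 56.3]
wrist_force: [0.6, -0.3, -3.3]
finger_gap: 0.626
```

Run:
```python
from h import *
b=read_camera("scene"); cv2.imwrite("pics/scene7.png",b)
crop("scene",160,180,160,120,5,"pics/s7.png","pics/scene7.png")
b=read_camera("top"); cv2.imwrite("pics/top7.png",b)
crop("top",300,130,100,75,8,"pics/t7.png","pics/top7.png")
o=env.get_obs();print(o)
```

```text
{'time': 6.65, 'q': array([-2.37033964e+01,  1.82828613e+01,  9.52119151e-02,  7.18942148e+01,
       -2.05952643e-03,  9.97847747e+00]), 'qd': array([-0.03449533,  0.48848675, -0.87737163,  0.04884856, -0.01224417,
        0.00613316]), 'tau': array([-7.08332853e-03, -5.87395585e+01,  3.72837853e+01,  6.04032562e-02,
        1.37421543e-03,  2.91532033e-04]), 'position': array([ 0.56738991, -0.24911847,  0.13921783]), 'tcp_rot': array([-1.79919731e+02,  1.62136422e-02,  5.63181389e+01]), 'wrist_force': array([-0.56803627, -0.14399747, -2.69763812]), 'torque': array([-0.01986838,  0.02139533,  0.01647971]), 'finger_gap': 0.6300404016074022}
```

View pics/s7.png

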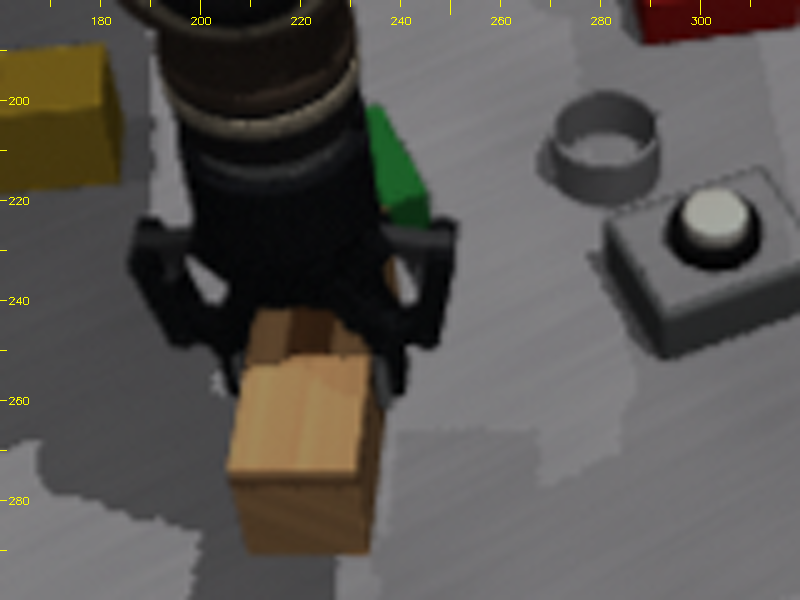

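View pics/t7.png

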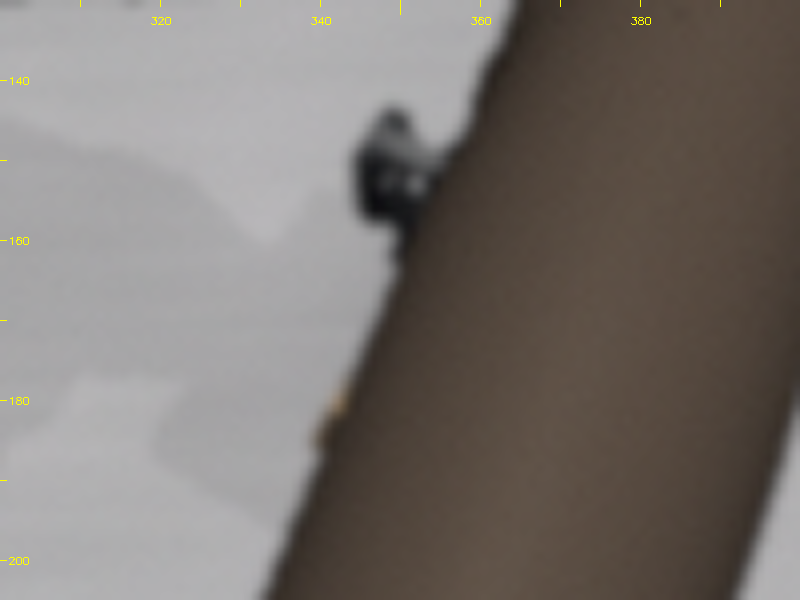

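Run:
```python
from h import *
crop("top",180,140,60,100,8,"pics/t8.png","pics/top4.png")
crop("scene",325,165,115,85,6,"pics/s8.png","pics/scene7.png")
a=cv2.imread("pics/t8.png");print(a.shape)
cv2.imwrite("pics/t8.png",cv2.resize(a,None,fx=.75,fy=.75))
```

```text
(800, 480, 3)
```

View pics/t8.png

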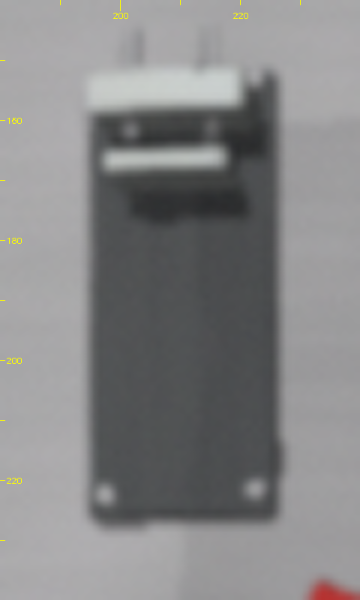

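View pics/s8.png

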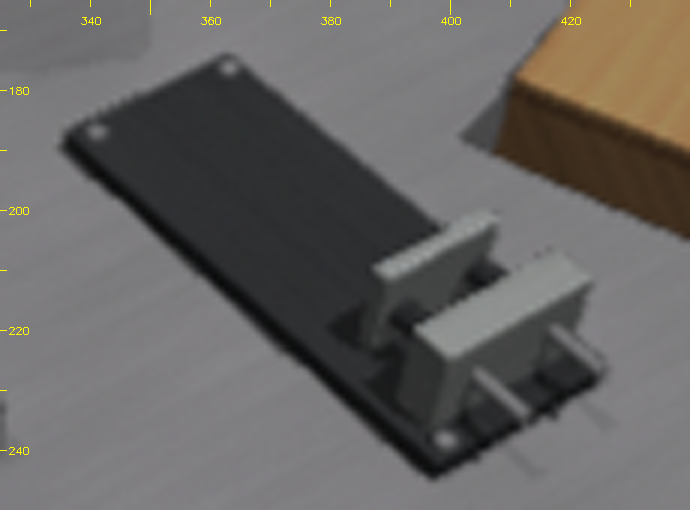

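```bash
cat > fit.py <<'E'
from h import *
from scipy.optimize import least_squares
obs=[("scene",335.8,187.5,-.135,-.055),("scene",363.3,174.2,-.135,.055),("scene",425.8,227,.135,.055),("scene",397,243,.135,-.055),
("top",195.2,225.7,-.135,.055),("top",226,226,-.135,-.055),("top",226,152,.135,-.055)]
def run(obs,zf=.014):
    def f(p):
        c,s=np.cos(p[2]),np.sin(p[2])
        return np.concatenate([w2px(n,[p[0]+c*a-s*b,p[1]+s*a+c*b,zf])-[u,v] for n,u,v,a,b in obs])
    r=least_squares(f,[.54,.25,0]); print(r.x, np.degrees(r.x[2])); print(r.fun.reshape(-1,2).round(1).tolist())
run(obs); run(obs[:4]); run(obs[4:])
E
python3 fit.py; python3 -c "
from h import *
for n in('scene','top'):
  print(w2px(n,[0,0,0]))"
```

```text
[0.54413262 0.25191838 0.00086574] 0.04960350382073924
[[-0.9, -1.4], [-0.6, -1.1], [-0.1, -1.1], [-0.7, -0.4], [-0.7, -0.9], [-0.1, -1.8], [0.6, -1.9]]
[ 5.47850455e-01  2.50678951e-01 -4.68063661e-04] -0.02681807232494382
[[-0.4, -0.6], [-0.1, -0.4], [0.6, -0.1], [-0.1, 0.7]]
[0.53846279 0.2518445  0.00748424] 0.4288155740409786
[[-0.5, 0.8], [0.2, -0.3], [0.3, -0.5]]
[217.69122552 144.03923406]
[284.50995763 345.82897086]
```

Run:
```python
from h import *
plan([.48,.251,.14],90)
```

```text
t 6.65 shift cm [ 36.77 -35.01  -0.04] rot [-1.400e-03 -1.000e-04 -5.879e-01] rows 10.2
```

Request:
carry_out(series=[[[-1, 1.5, -1.5, -0.3, 0, 0, -0.03], [-1, 4.5, -4.3, -0.6, 0, 0, -0.08], [-1, 7.5, -7.2, -1, 0, 0, -0.13], [-1, 10.5, -10, -1, 0, 0, -0.18], [-1, 13.5, -12.9, -1, 0, 0, -0.23]]])

```text
time: 7.15
position: [0.5339, -0.0633, 0.1491]
tcp_rot: [-179.9, 0.0, 69.6]
wrist_force: [0.6, 2.2, -2.8]
finger_gap: 0.626
```

Run:
```python
from h import *
plan([.48,.251,.15],90)
```

```text
t 7.15 shift cm [ 27.59 -15.99  -0.06] rot [-1.900e-03 -2.000e-04 -3.553e-01] rows 6.4
```

Request:
carry_out(series=[[[-1, 3.6, -2.1, 0, 0, 0, -0.05], [-1, 7.2, -4.2, 0, 0, 0, -0.1], [-1, 10.8, -6.3, 0, 0, 0, -0.15], [-1, 14.4, -8.4, 0, 0, 0, -0.2], [-1, 18, -10.5, 0, 0, 0, -0.25]]])

```text
time: 7.65
position: [0.4982, 0.1418, 0.1492]
tcp_rot: [-179.9, 0.0, 84.0]
wrist_force: [0.7, -0.1, -2.5]
finger_gap: 0.624
```

Run:
```python
from h import *
plan([.48,.251,.10],90)
```

```text
t 7.65 shift cm [10.67 -2.94  4.92] rot [-0.0019  0.0005 -0.1048] rows 2.4
```

Request:
carry_out(series=[[[-1, 3.5, -1, 0, 0, 0, -0.04], [-1, 7, -2, 1, 0, 0, -0.08], [-1, 9.5, -2.7, 3, 0, 0, -0.105], [-1, 10.6, -2.9, 4.9, 0, 0, -0.105], [-1, 10.6, -2.9, 4.9, 0, 0, -0.105]]])

```text
time: 8.15
position: [0.4794, 0.2491, 0.0975]
tcp_rot: [-179.6, 0.2, 90.0]
wrist_force: [0.1, -0.5, -3.0]
finger_gap: 0.626
```

Run:
```python
from h import *
b=read_camera("scene"); cv2.imwrite("pics/scene9.png",b)
crop("scene",310,120,160,120,5,"pics/s9.png","pics/scene9.png")
b=read_camera("top"); cv2.imwrite("pics/top9.png",b)
crop("top",170,140,100,100,6,"pics/t9.png","pics/top9.png")
o=env.get_obs();print(o['position'],o['tcp_rot']);plan([.48,.251,.045],90)
```

```text
[0.48141812 0.24813559 0.10056918] [-1.79875148e+02  8.33183864e-02  8.98988805e+01]
t 8.25 shift cm [ 0.29 -0.13  5.56] rot [-0.0022  0.0015 -0.0018] rows 1.1
```

View pics/s9.png

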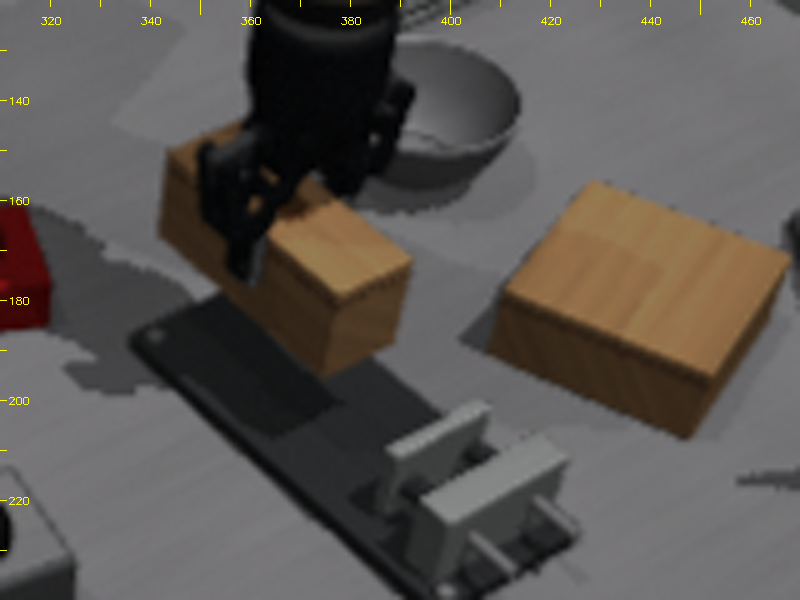

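View pics/t9.png

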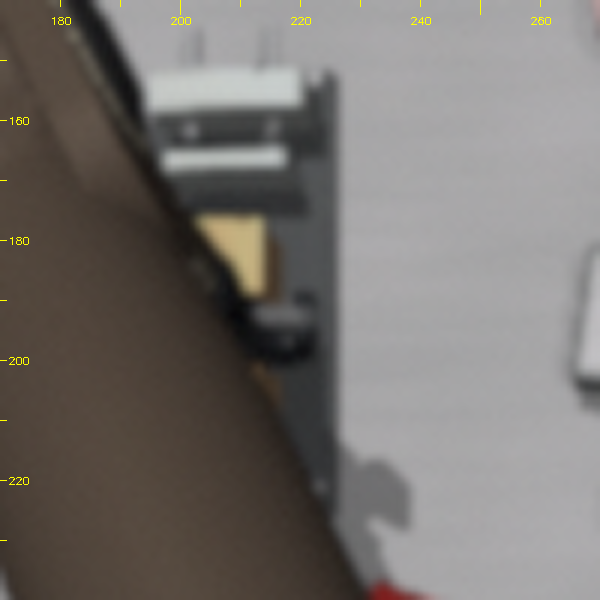

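Request:
carry_out(series=[[[-1, 0.1, 0, 2, 0, 0, 0], [-1, 0.2, 0, 4, 0, 0, 0], [-1, 0.2, 0, 5.4, 0, 0, 0], [-1, 0.2, 0, 5.8, 0, 0, 0], [-1, 0.2, 0, 5.8, 0, 0, 0]]])

```text
time: 8.75
position: [0.4828, 0.2497, 0.0437]
tcp_rot: [-180.0, 0.0, 89.8]
wrist_force: [0.6, -0.2, -3.1]
finger_gap: 0.625
```

Request:
carry_out(series=[[[-1, 0, 0, 0.2, 0, 0, 0], [-1, 0, 0, 0.4, 0, 0, 0], [-1, 0, 0, 0.6, 0, 0, 0], [-1, 0, 0, 0.7, 0, 0, 0], [-1, 0, 0, 0.7, 0, 0, 0]]])

```text
time: 9.25
position: [0.4825, 0.2505, 0.0362]
tcp_rot: [-180.0, 0.0, 89.8]
wrist_force: [0.3, -1.0, -1.5]
finger_gap: 0.626
```

Request:
carry_out(series=[[[-1, 0, 0, 0.1, 0, 0, 0], [-1, 0, 0, 0.1, 0, 0, 0], [-1, 0, 0, 0.1, 0, 0, 0]]])

```text
time: 9.55
position: [0.4826, 0.2506, 0.0359]
tcp_rot: [180.0, -0.0, 89.8]
wrist_force: [-3.5, -1.2, 4.3]
finger_gap: 0.621
```

Run:
```python
from h import *
o=env.get_obs();print(o['position'],o['tcp_rot'],o['wrist_force'])
```

```text
[0.48262885 0.25056124 0.03590892] [ 1.79976711e+02 -1.53080355e-02  8.98467879e+01] [-3.46929685 -1.18331868  4.28028183]
```

Request:
carry_out(series=[[[-1, 0, 0, -0.1, 0, 0, 0], [-1, 0, 0.5, -0.1, 0, 0, 0], [-1, 0, 1.5, -0.1, 0, 0, 0], [-1, 0, 2.5, -0.1, 0, 0, 0], [-1, 0, 2.5, -0.1, 0, 0, 0]]])

```text
time: 10.05
position: [0.5095, 0.2505, 0.0361]
tcp_rot: [179.9, -0.0, 89.8]
wrist_force: [-0.4, -0.1, -2.9]
finger_gap: 0.623
```

Run:
```python
from h import *
b=read_camera("scene"); cv2.imwrite("pics/scene10.png",b)
crop("scene",330,140,120,110,6,"pics/s10.png","pics/scene10.png")
o=env.get_obs();print(o['position'],o['tcp_rot'],o['wrist_force'])
```

```text
[0.50866913 0.2504044  0.03599043] [1.79990803e+02 9.44532058e-04 8.97980123e+01] [ 0.65594505  0.53027058 -2.12798661]
```

View pics/s10.png

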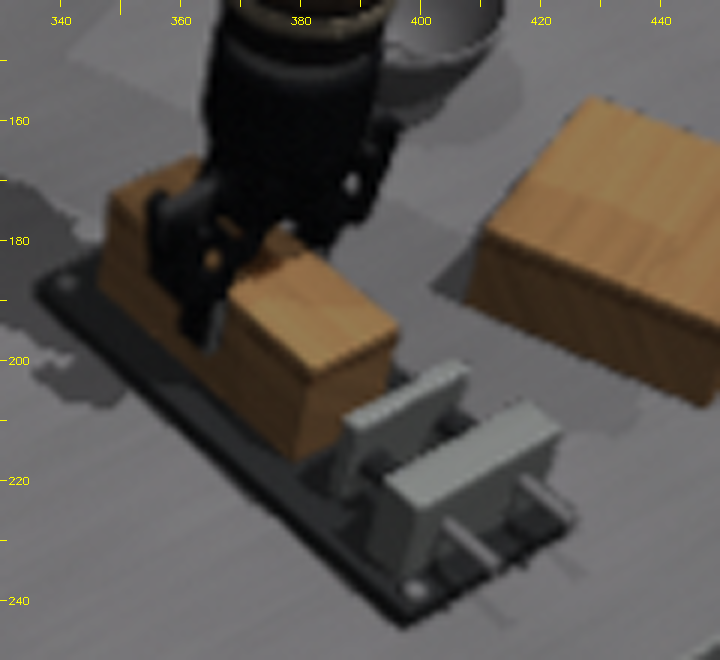

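Request:
carry_out(series=[[[-1, 0, 0.4, 0.05, 0, 0, 0], [-1, 0, 0.8, 0.05, 0, 0, 0], [-1, 0, 1.1, 0.05, 0, 0, 0], [-1, 0, 1.1, 0.05, 0, 0, 0]]])

```text
time: 10.5
position: [0.5193, 0.2505, 0.0359]
tcp_rot: [180.0, -0.0, 89.8]
wrist_force: [1.1, -0.7, -0.9]
finger_gap: 0.625
```

Request:
carry_out(series=[[[-1, 0, 0.1, 0, 0, 0, 0], [-1, 0, 0.2, 0, 0, 0, 0], [-1, 0, 0.3, 0, 0, 0, 0], [-1, 0, 0.3, 0, 0, 0, 0]]])

```text
time: 10.9
position: [0.5216, 0.2504, 0.0359]
tcp_rot: [180.0, -0.0, 89.8]
wrist_force: [-2.9, -0.1, 2.6]
finger_gap: 0.629
```

Request:
carry_out(series=[[[-1, 0, 0.1, 0, 0, 0, 0], [-1, 0, 0.2, 0, 0, 0, 0], [-1, 0, 0.3, 0, 0, 0, 0], [-1, 0, 0.3, 0, 0, 0, 0]]])

```text
time: 11.3
position: [0.5248, 0.2504, 0.0359]
tcp_rot: [180.0, -0.0, 89.8]
wrist_force: [-3.7, -0.4, 3.7]
finger_gap: 0.625
```

Run:
```python
from h import *
b=read_camera("scene"); cv2.imwrite("pics/scene11.png",b)
crop("scene",350,160,90,90,7,"pics/s11.png","pics/scene11.png")
o=env.get_obs();print(o['position'],o['tcp_rot'],o['wrist_force'])
```

```text
[0.5247488  0.25039603 0.03589343] [ 1.79988056e+02 -5.40472065e-03  8.98383652e+01] [-3.66769773  0.33661563  3.80958304]
```

View pics/s11.png

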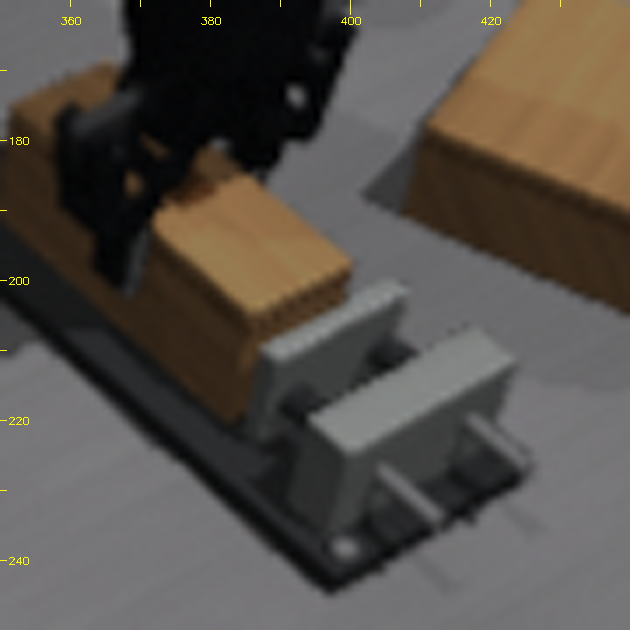

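Request:
carry_out(series=[[[-1, 0, 0, -0.05, 0, 0, 0], [-1, 0, 0.1, -0.05, 0, 0, 0], [-1, 0, 0.2, -0.05, 0, 0, 0], [-1, 0, 0.2, -0.05, 0, 0, 0]]])

```text
time: 11.75
position: [0.5269, 0.2502, 0.036]
tcp_rot: [180.0, 0.0, 89.8]
wrist_force: [-0.5, -0.1, -1.5]
finger_gap: 0.625
```

Request:
carry_out(series=[[[-1, 0, 0.1, 0, 0, 0, 0], [-1, 0, 0.2, 0, 0, 0, 0], [-1, 0, 0.3, 0, 0, 0, 0], [-1, 0, 0.3, 0, 0, 0, 0]]])

```text
time: 12.15
position: [0.5298, 0.2503, 0.0361]
tcp_rot: [180.0, 0.0, 89.8]
wrist_force: [-0.2, -0.1, -3.2]
finger_gap: 0.628
```

Request:
carry_out(series=[[[-1, 0, 0.1, 0, 0, 0, 0], [-1, 0, 0.2, 0, 0, 0, 0], [-1, 0, 0.2, 0, 0, 0, 0], [-1, 0, 0.2, 0, 0, 0, 0]]])

```text
time: 12.55
position: [0.5313, 0.2503, 0.0362]
tcp_rot: [-180.0, 0.0, 89.8]
wrist_force: [-1.6, 0.3, -2.5]
finger_gap: 0.625
```

Request:
carry_out(series=[[[-1, 0, 0.1, 0, 0, 0, 0], [-1, 0, 0.2, 0, 0, 0, 0], [-1, 0, 0.2, 0, 0, 0, 0], [-1, 0, 0.2, 0, 0, 0, 0]]])

```text
time: 12.95
position: [0.5333, 0.2503, 0.0362]
tcp_rot: [-180.0, 0.0, 89.8]
wrist_force: [-4.2, -0.3, -2.5]
finger_gap: 0.622
```

Request:
carry_out(series=[[[-1, 0, 0.1, 0, 0, 0, 0], [-1, 0, 0.2, 0, 0, 0, 0], [-1, 0, 0.2, 0, 0, 0, 0], [-1, 0, 0.2, 0, 0, 0, 0]]])

```text
time: 13.35
position: [0.5354, 0.2503, 0.0362]
tcp_rot: [-180.0, 0.0, 89.8]
wrist_force: [-4.9, 0.9, -1.6]
finger_gap: 0.625
```

Run:
```python
from h import *
b=read_camera("scene"); cv2.imwrite("pics/scene12.png",b)
crop("scene",350,160,90,90,7,"pics/s12.png","pics/scene12.png")
o=env.get_obs();print(o['position'],o['tcp_rot'],o['wrist_force'])
```

```text
[0.53536401 0.2503108  0.03617688] [-1.79969611e+02  2.98209011e-03  8.98447849e+01] [-4.14552603  0.49619441 -2.89493061]
```

View pics/s12.png

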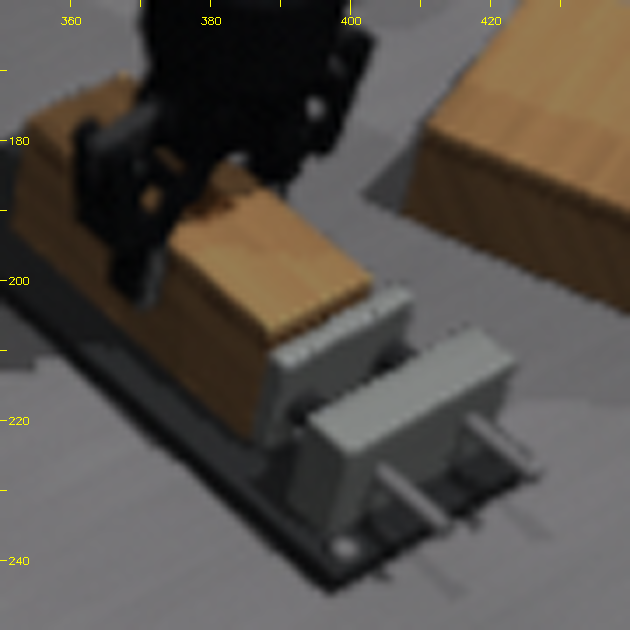

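Request:
carry_out(series=[[[-1, 0, 0.1, 0, 0, 0, 0], [-1, 0, 0.2, 0, 0, 0, 0], [-1, 0, 0.3, 0, 0, 0, 0], [-1, 0, 0.4, 0, 0, 0, 0], [-1, 0, 0.4, 0, 0, 0, 0]]])

```text
time: 13.9
position: [0.539, 0.2504, 0.0362]
tcp_rot: [-179.9, -0.0, 89.9]
wrist_force: [-6.6, 0.3, -1.0]
finger_gap: 0.623
```

Request:
carry_out(series=[[[-1, 0, 0.1, 0.02, 0, 0, 0], [-1, 0, 0.2, 0.02, 0, 0, 0], [-1, 0, 0.2, 0.02, 0, 0, 0], [-1, 0, 0.2, 0.02, 0, 0, 0]]])

```text
time: 14.3
position: [0.5407, 0.2504, 0.0361]
tcp_rot: [-179.9, -0.0, 89.9]
wrist_force: [-8.1, -0.9, 0.8]
finger_gap: 0.627
```

Request:
carry_out(series=[[[-1, 0, 0, 0, 0, 0, 0], [-1, 0, 0, 0, 0, 0, 0], [-1, 0, 0, 0, 0, 0, 0], [-1, 0, 0, 0, 0, 0, 0], [-1, 0, 0, 0, 0, 0, 0]]])

```text
time: 14.8
position: [0.5407, 0.2504, 0.0361]
tcp_rot: [-179.9, -0.0, 89.9]
wrist_force: [-7.9, 0.4, -0.1]
finger_gap: 0.623
```

Run:
```python
from h import *
b=read_camera("scene"); cv2.imwrite("pics/scene13.png",b)
crop("scene",350,160,90,90,7,"pics/s13.png","pics/scene13.png")
o=env.get_obs();print(o['time'],o['position'],o['tcp_rot'],o['wrist_force'])
```

```text
14.85 [0.54071249 0.25036321 0.03612808] [-1.79913140e+02 -7.39393965e-03  8.98690183e+01] [-8.47235574 -0.20502049 -0.27396879]
```

View pics/s13.png

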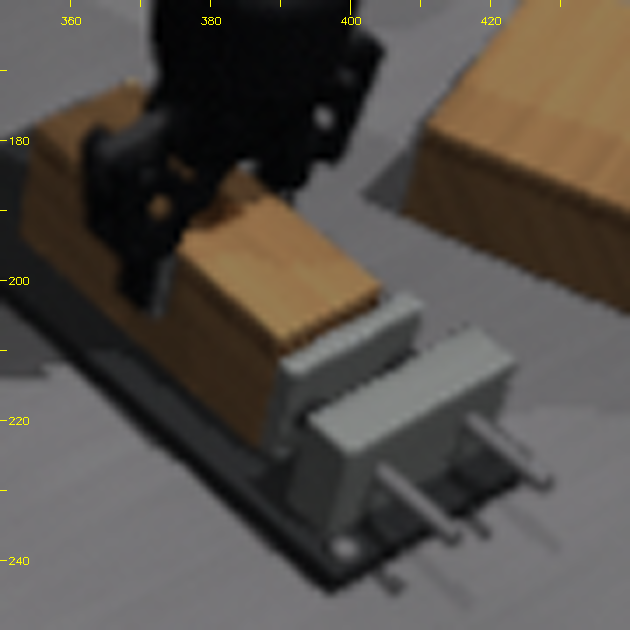

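View pics/scene13.png

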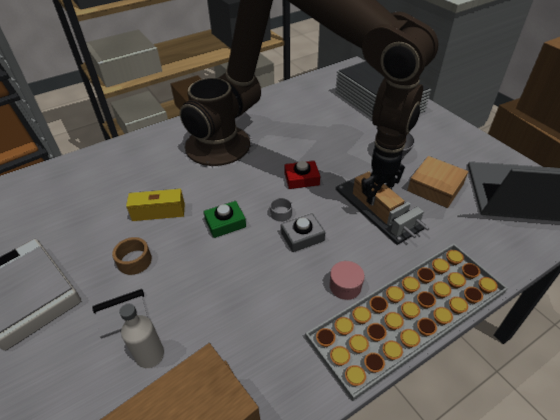

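Run:
```python
from h import *
print(px2w("scene",390.5,209.8,.078),px2w("scene",404.3,201.2,.078))
print(px2w("scene",391.3,213,.066),px2w("scene",409,202,.066))
```

```text
[0.61942444 0.21686482 0.078     ] [0.61557765 0.27073158 0.078     ]
[0.62195454 0.22005695 0.066     ] [0.61729716 0.28976246 0.066     ]
```

Run:
```python
from h import *
crop("scene",375,185,50,40,14,"pics/s14.png","pics/scene13.png")
b=read_camera("top"); cv2.imwrite("pics/top14.png",b)
crop("top",180,140,60,60,10,"pics/t14.png","pics/top14.png")
```

```text
(no output)
```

View pics/s14.png

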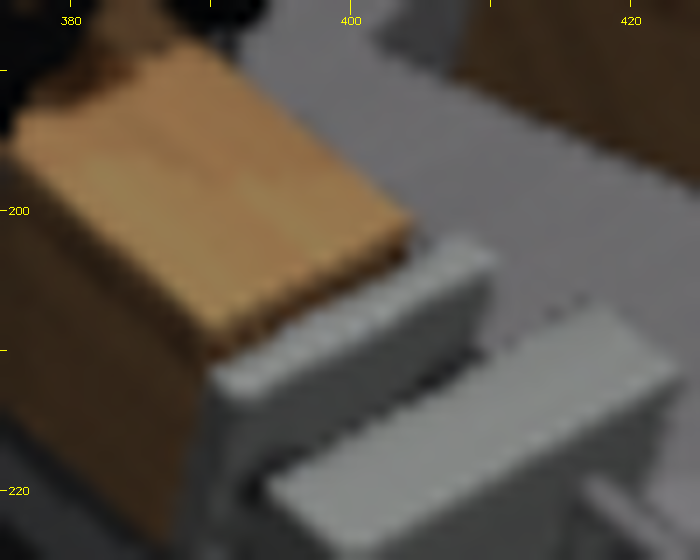

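View pics/t14.png

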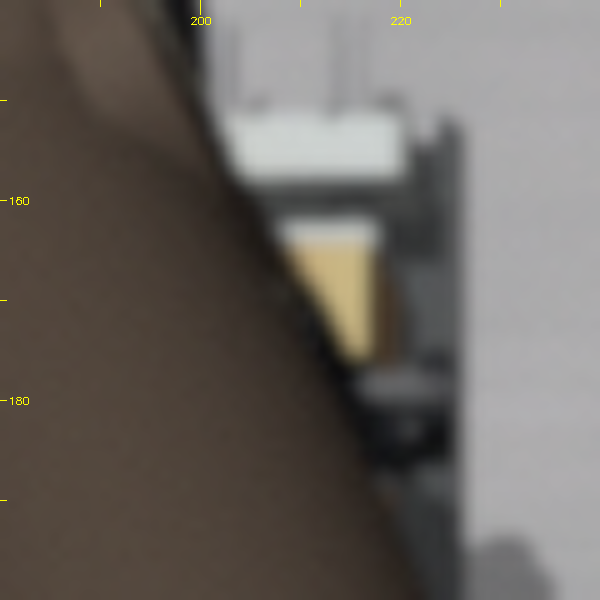

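Run:
```python
from h import *
for a in (("top",217.6,166,.078),("top",218.1,163,.066),("top",226.2,170,.014),("scene",390,210,.078),("scene",404.4,200.9,.078),("scene",390,211.5,.066),("scene",410.5,203.5,.066),("scene",391.8,213.2,.066)): print(a,px2w(*a)[:2].round(4))
```

```text
('top', 217.6, 166, 0.078) [0.601  0.2171]
('top', 218.1, 163, 0.066) [0.6153 0.2177]
('top', 226.2, 170, 0.014) [0.6047 0.1976]
('scene', 390, 210, 0.078) [0.6192 0.2152]
('scene', 404.4, 200.9, 0.078) [0.6149 0.2718]
('scene', 390, 211.5, 0.066) [0.6158 0.221 ]
('scene', 410.5, 203.5, 0.066) [0.6239 0.289 ]
('scene', 391.8, 213.2, 0.066) [0.6233 0.2207]
```

Both cameras put the box about 9 mm to the -y side of the plate centre. That is inside the 15 mm limit but too close to it, so I back off, shift +y and press again.

Request:
carry_out(series=[[[-1, 0, -0.4, 0, 0, 0, 0], [-1, 0, -0.9, 0, 0, 0, 0], [-1, 0, -1.4, -0.05, 0, 0, 0], [-1, 0.4, -1.4, -0.05, 0, 0, 0], [-1, 0.8, -1.4, -0.05, 0, 0, 0]]])

```text
time: 15.4
position: [0.5286, 0.2588, 0.0371]
tcp_rot: [179.9, -0.0, 89.8]
wrist_force: [-0.6, 0.6, -2.8]
finger_gap: 0.628
```

Request:
carry_out(series=[[[-1, 0, 0, 0.05, 0, 0, 0], [-1, 0, 0.2, 0.05, 0, 0, 0], [-1, 0, 0.4, 0.05, 0, 0, 0], [-1, 0, 0.6, 0.05, 0, 0, 0], [-1, 0, 0.8, 0.05, 0, 0, 0]]])

```text
time: 15.9
position: [0.5349, 0.2585, 0.0361]
tcp_rot: [-179.9, -0.0, 89.9]
wrist_force: [-7.8, 0.5, 0.7]
finger_gap: 0.626
```

Request:
carry_out(series=[[[-1, 0, 0.2, 0, 0, 0, 0], [-1, 0, 0.3, 0, 0, 0, 0], [-1, 0, 0.4, 0, 0, 0, 0], [-1, 0, 0.5, 0, 0, 0, 0], [-1, 0, 0.6, 0, 0, 0, 0]]])

```text
time: 16.4
position: [0.5396, 0.2584, 0.0361]
tcp_rot: [-179.8, -0.0, 89.9]
wrist_force: [-10.1, 1.0, 4.4]
finger_gap: 0.621
```

Request:
carry_out(series=[[[-1, 0, 0, 0, 0, 0, 0], [-1, 0, 0, 0, 0, 0, 0], [-1, 0, 0, 0, 0, 0, 0], [-1, 0, 0, 0, 0, 0, 0], [-1, 0, 0, 0, 0, 0, 0]]])

```text
time: 16.9
position: [0.5397, 0.2585, 0.0362]
tcp_rot: [-179.8, -0.0, 89.9]
wrist_force: [-10.0, 0.9, 2.7]
finger_gap: 0.622
```

Run:
```python
from h import *
o=env.get_obs();print(o['time'],o['position'],o['tcp_rot'],o['wrist_force'])
cv2.imwrite("pics/scene15.png",read_camera("scene"))
cv2.imwrite("pics/top15.png",read_camera("top"))
crop("scene",365,175,70,60,11,"pics/s15.png","pics/scene15.png")
crop("top",180,140,60,60,10,"pics/t15.png","pics/top15.png")
o=env.get_obs();print(o['time'],o['position'],o['tcp_rot'],o['wrist_force'])
```

```text
16.9 [0.53972416 0.25846379 0.03615135] [-1.79796052e+02 -3.20435211e-02  8.99023142e+01] [-10.00239262   0.92296861   2.72536643]
17.0 [0.53968693 0.25847406 0.03611038] [-1.79792232e+02 -3.19217261e-02  8.99002546e+01] [-9.4022321   0.24870344  3.33201765]
```

View pics/s15.png

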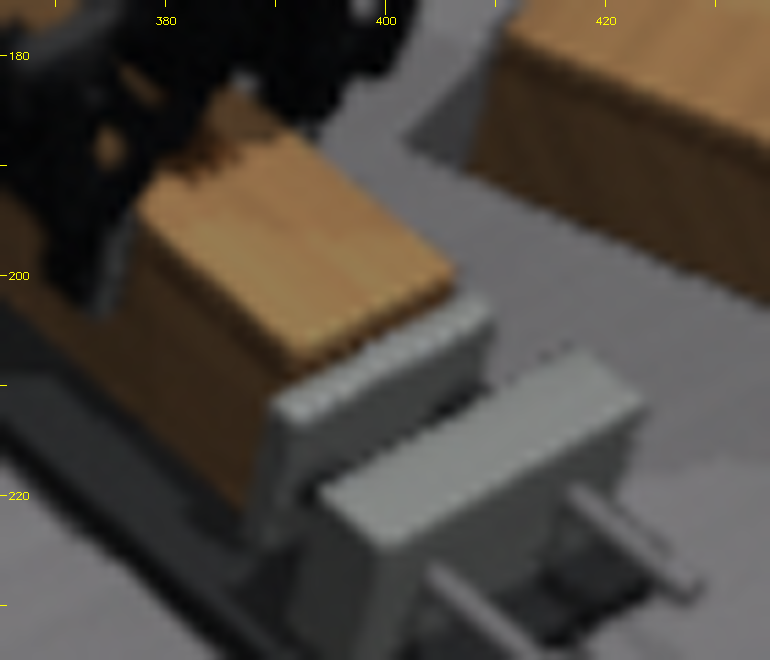

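View pics/t15.png

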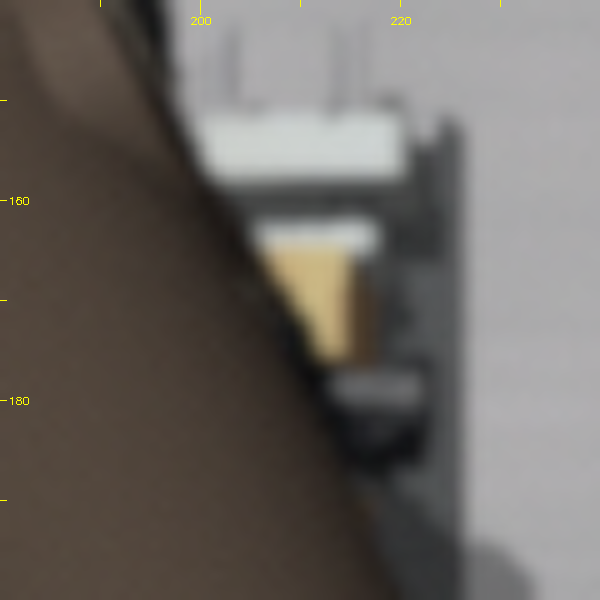

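Request:
carry_out(series=[[[-1, 0, 0, 0, 0, 0, 0], [-1, 0, 0, 0, 0, 0, 0], [-1, 0, 0, 0, 0, 0, 0], [-1, 0, 0, 0, 0, 0, 0], [-1, 0, 0, 0, 0, 0, 0]]])

```text
time: 17.5
position: [0.5397, 0.2585, 0.0361]
tcp_rot: [-179.8, -0.0, 89.9]
wrist_force: [-9.5, 0.8, 3.6]
finger_gap: 0.623
```

Run:
```python
from h import *
o=env.get_obs();print(o['time'],o['position'],o['wrist_force'],o['finger_gap'])
# stop travel: plate back-corner before (scene10) vs now, and bystander difference
a=cv2.imread("pics/scene0.png");b=cv2.imread("pics/scene15.png")
print(px2w("scene",407.6,201.2,.066)-px2w("scene",409.8,203,.066))
print(job.close_job())
```

```text
17.5 [0.53967981 0.25845368 0.03610744] [-9.53756171  0.84371586  3.62274587] 0.6231977066285789
[-8.52480174e-03 -1.38619329e-05  0.00000000e+00]
the job is handed in; nothing more can be done
None
```

I pressed the grey call button fully down and let it come back up. Then I set the long wooden box flat on the jig and handed in at 17.5 s, still gripping it against the stop.

- **Button:** it hit its end stop about 6 mm down, at 14.9 N. A picture after lifting off looked like the button back up.
- **Placing:** on the first press, both cameras showed the box about 9–11 mm to one side of the plate's centre. I backed off, shifted it 8 mm across and pressed again. The last top view puts the box on the plate's centre line to within about 2 mm.
- **Final press:** the wrist read about 9.5 N along the push and stayed steady. I think about 2 N of that is friction on the bed, so the stop sees roughly 7.5–8 N. One pixel comparison in the scene picture puts the stop about 8.5 mm back.
- **Level and bystanders:** the tool was within 0.2° of vertical. In the scene pictures nothing else looked moved, but I did not measure it.

**Disagreements:** the two cameras differed by about 8–13 mm in x, so I found the stop by touch instead of relying on the pictures. The arm's own y reading also disagreed with the cameras by about 6–7 mm. I trusted where the box sat relative to the plate in the pictures.

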